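# Snap the missing cap onto a condensing unit's mount

## Robot

A 7-joint arm with a two-finger parallel gripper is mounted at the origin on the work surface. World frame = base frame: x ahead of the robot, y to its left, z up, the work surface at z = 0. Lengths are in m, angles in rad, forces in N, time in s.
With the tool pointing down it reaches from about 0.425 to 0.925 m from the base axis. Payload 6.8 kg.
Tool frame: the origin (TCP) lies between the finger pads; the fingertips stand 14 mm ahead of it and the grasp point (between the pads) lies 5 mm behind it; z points along the fingers, y is the line along which they close (so a half turn about z gives the same grasp; the last joint's range is limited). The gripper opens to 85 mm and grips with 20 to 120 N. Pads are 22 mm wide; open, the fingers measure 114 mm over their backs; the gripper's body (76 mm by 85 mm) begins 54 mm behind the grasp point. The pads swing forward as they close: fully open they stand 13 mm farther back than shut.
Start: joints at [-1.456, 0.477, 0.022, 1.555, -0.011, 1.109, -0.083], TCP at [0.149, 0.658, 0.214] pointing down, gripper open.
Joint ranges: [-2.96, 2.96], [-0.34, 2.1], [-1.41, 1.46], [0.24, 2.44], [-1.37, 4.51], [0.17, 1.92], [-2.96, 2.96]. Speed limits (rad/s): [2.39, 2.39, 3.14, 3.14, 3.14, 3.14, 3.14].

## Interface

Orientations are given as a rotation vector (axis times angle).
In Python, from bench import r, eyes, ticket gives the robot as it stands. The module is installed in compiled form; this text tells all that it offers.
- The arm moves only by the tool arm_command, never from a script. Its argument "plan" is text: rows parted by semicolons, each of 4 numbers parted by spaces: the shift along the tool's x, y, z in m, then the turn about the tool's z in degrees. In form: tx ty tz yaw; .... A call has 1 to 20 rows; each row shifts and turns the commanded pose from where the row before left it, along the tool's axes as they then stand; what a row does not reach is not made up. A row lasts 1/8 s, in which the tool goes at most 62.5 mm and 10.7 degrees, less where a joint would pass 70% of its speed; a pose out of reach is approached as far as the arm can. A call is refused whole if a number of a shift passes 0.0625 or a number of a turn 10.7, either way. A call with a gripper value outside its range is refused whole. "hand" is the closure, from -1 (fully open) to 1 (shut), set as the call begins (left out, the last holds). The fingers move at their own pace and stop on an object; "grip_force" is the grip in N (left out, the last holds). Time passes only in rows, so rows that do not move let the fingers close. It gives the time, the measured TCP pose, the force, the opening and the grip force at its end, in the units of the state.
- r.get_obs(): the state, without advancing time (a new reading comes with each control period).
- eyes.grab_frame(name): name is "side" or "top" or "wrist"; returns (picture, depth): 400x640x3 uint8, red, green, blue; 400x640 float32, m along the optical axis (not along the pixel's ray), 0 where there is no reading.
- eyes.calibration(name): a dict with "fov_y" (degrees; the focal length in pixels is half the picture's height over the tangent of half this angle, whatever the lens; pixels are square), "cx", "cy" (the principal point, pixels), "origin" and "attitude" of the camera in the world; the wrist camera has in their place "tool_from_camera" (4x4, takes a point from camera to tool coordinates, whose origin is the TCP and whose axes are the flange's). Camera axes: x right, y up, looking along -z (the intrinsics and any distortion apply to the point x, -y, -z); pixel columns grow to the right and rows downward; lengths in m; the calibration is good to about 2 mm. A picture is of the moment at which its call begins: read the wrist's pose just before it. calibration takes no time and is no camera call.
- ticket.hand_in(): hands the job in; it is judged then, once.
The state is a dict: "clock": time; "joints": joint angles; "qvel": joint speeds; "tau": joint torques, N m; "tcp_pos": TCP position; "orientation": TCP orientation; "contact_force": force on the tool from outside, world axes, zero at the start; "moment": the same for the moment, N m; "grip_width": finger opening in m; "gripper_force": force on a finger pad.
Only numpy, scipy, OpenCV 4.12 (cv2) and the standard library are available. Lean on these libraries where they do the work, as an engineer would, in place of code of your own. Each camera call takes 0.05 s, during which the arm holds its last target. There are 200 camera calls.

## Task

One of the refrigeration unit's rubber mounts has lost its cap and its steel stud is bare. Lift the top cap off the nested pile of spare caps, leaving the other two standing nested and the things around undisturbed, and press it straight down onto the bare stud until it snaps over the sprung tongues; then keep pressing past the click so that the cap squeezes the mount's rubber cushion. Finish like that, upright cap still in your grip and still being pushed down: do not let go of it.

Things in the scene. Friction and masses are not known exactly. Their poses are not given: they have to be found in the camera images.
- cap_top: The spare cap to fit: top of a nested pile of three like grey plastic caps (about 16 g) standing mouth down. Top-hat shape, 32 mm tall: skirt 34 mm wide from 0 to 11 mm, above it a plain round crown 25 mm wide from 11 to 32 mm, flat closed top; grip the crown. Origin: centre of the open lower rim, z up to the crown; turning about z does not matter. In the pile its rim is 46 mm above the bench.
- cap_lip (a point): Point on the axis of the cap to fit, 9 mm above its rim, at the underside of its inner lip. Inside the cap: skirt bore 29 mm wide and 9 mm deep, then the lip, 2 mm thick with a 16 mm hole, then the hollow crown, 21 mm wide up to 30 mm above the rim.
- cap_mid: The middle cap of the pile, same shape and origin, rim 23 mm above the bench; its crown reaches 9 mm up into the cap above with 1.5 mm play, nothing sticks. It stays.
- cap_low: The lowest cap of the pile, same shape and origin, standing on the bench. It stays.
- mount_bare: The rubber mount without a cap, fixed, one of two along the unit's edge at smaller y (which one varies). Origin: on its axis at bench level, z up. From below: rubber foot 42 mm wide to 24 mm, the unit's grey plate to 27 mm, black rubber cushion disc 36 mm wide with its free top at 38 mm, out of which stands a bright steel stud. The cap goes over the stud mouth down, coaxial.
- stud_tip (a point): Tip of the bare stud, on its axis, 62 mm above the bench. The stud tapers from 5 mm at the tip; lower down it has a 14 mm shank.
- stud_barbs (a point): Point on the stud's axis 51 mm above the bench, level with the ends of four sprung steel tongues that slant in upwards, 19.6 mm wide in all. The cap's lip pushes them in: this begins with the cap's rim about 46 mm above the bench; the push needed grows to about 7 to 13 N at 43 mm, then drops (the click), and the tongues are fully out over the lip from about 39.5 mm down.
- cushion (a joint): How far the bare mount's rubber cushion is squeezed down, in m: 0 at rest, 0.003 fully squeezed. The snapped-on cap's rim lands on it 38 mm above the bench; it then gives way like a spring, 1 N at first and 3.5 N more per mm.
- mount_capped: The other mount along the same edge of the unit, 170 mm from the bare one, with a cap like the spare ones already snapped on (fixed, top at 70 mm). Origin on its axis at bench level.
- unit: The refrigeration (condensing) unit, fixed: grey plate 230 x 400 mm, top at 27 mm, with a black domed compressor (158 mm wide, 194 mm high, axis at x = 0, y = -12 mm), a fan and a condenser (240 mm high). Origin: under the plate's middle at bench level; y along the 400 mm side towards the condenser. The bare and one capped mount are at x = +-85, y = -170 mm; two more capped ones at y = +170 mm.
- spanner: A steel combination spanner, 155 mm long and 9 mm thick, lying on the bench along its x; origin under its middle. To be left alone.
- filter_drier: A copper filter drier, 140 mm long and 38 mm thick, lying on the bench along its x; origin under its middle. To be left alone.
- spare_grommet: A spare black rubber grommet, ring 42 mm wide and 24 mm high, standing on the bench; origin under its middle. To be left alone.
Things that resemble listed ones, but are neither listed nor needed, are in the scene too. What is shaped like the cap_top but red is not meant. What is shaped like the cap_low but red is not meant.

How it is judged:
On the way:
1. the top cap is lifted clear of the pile in the gripper (z of cap_top in the frame of cap_mid above 0.045 m and contact force between the fingers and cap_top above 1 N and angle between cap_mid's own z axis and vertical below 0.1 rad), for 0.2 s.
At the end, for the whole second after the job is handed in: the top cap is snapped over the stud, within 2.5 mm of its axis and 0.1 rad of upright, rim at least 0.5 mm below the cushion's rest level, cushion squeezed at least 0.8 mm (about 4 N), fingers still on the cap (over 2 N), the other two caps still nested upright (horizontal distance between cap_top and stud_tip below 0.0025 m and angle between each of cap_top, cap_low's own z axis and vertical below 0.1 rad and z of cap_top in the frame of mount_bare below 0.0375 m and value of joint cushion above 0.0008 m and contact force between the fingers and cap_top above 2 N and z of cap_mid in the frame of cap_low above 0.021 m); the arm keeps its last pose, push and grip.
It fails at once if the two lower caps of the pile are pushed about or toppled (distance of any of cap_mid, cap_low from where it was at the start of the episode above 0.02 m).
It fails at once if a thing lying around is disturbed (distance of any of spanner, filter_drier, spare_grommet from where it was at the start of the episode above 0.015 m).
It also fails if it takes over 58 s, if anything falls off the work surface, if the arm or the gripper's body presses on something with over 40 N, if the wrist force passes 120 N, or if a joint passes its speed limit or range.

## Working session

There is one attempt and no reset: what is moved stays moved. The work goes in short steps, Python scripts to look and compute and a tool call to move; the robot and the scene stay as the last step left them, time stands still between calls to the robot, and variables do not carry over. Pictures are saved under pics/ and viewed, at most 10 in all, crops included, and the job is handed in when it is done.

Besides the shell and the picture viewer there is one more tool, called after "Request:" in YAML: its name, and indented under it one key for each argument. arm_command: Moves the arm, as the interface text tells. Its arguments: {"type":"object","properties":{"plan":{"type":"string"},"hand":{"type":"number"},"grip_force":{"type":"number"}},"required":["plan"]}

```bash
mkdir -p pics
python3 - <<'E'
from bench import r,eyes,ticket
import cv2,numpy as np
o=r.get_obs();print(o)
for n in("top","side","wrist"):
    p,d=eyes.grab_frame(n);cv2.imwrite(f"pics/{n}0.png",p[:,:,::-1]);np.save(f"pics/{n}0.npy",d)
    print(n,eyes.calibration(n))
E
```

```text
{'clock': 0.0, 'joints': array([-1.45607102,  0.47782056,  0.02235565,  1.55644642, -0.01149772,
        1.10930009, -0.08311701]), 'qvel': array([ 0.00066068,  0.00019794, -0.00184577, -0.00025725,  0.00196474,
        0.00150818, -0.00012221]), 'tau': array([ 6.00221265e-04, -5.96427405e+01,  1.60812322e+00, -2.81198144e+01,
        1.24548524e-02,  9.06746602e-03, -5.34267713e-06]), 'tcp_pos': array([0.14905523, 0.65769862, 0.21311447]), 'orientation': array([-3.49296136e-01, -3.12205425e+00,  2.89817070e-03]), 'contact_force': array([-0.08138196, -0.42654866, -0.06235894]), 'moment': array([ 0.02071704, -0.00798019, -0.03992759]), 'gripper_force': 0.0, 'grip_width': 0.08568740035647161}
top {'fov_y': 45.41123640088123, 'cx': 317.71585296501854, 'cy': 200.33940714004615, 'origin': array([ 0.34498582, -0.0165541 ,  1.25132924]), 'attitude': array([ 0.14142453, -0.13370901, -1.53693406])}
side {'fov_y': 50.36417972286773, 'cx': 323.8318523252096, 'cy': 200.39776519571475, 'origin': array([ 0.30790831, -0.76346472,  0.63447179]), 'attitude': array([ 0.92596298, -0.14661536, -0.27597035])}
wrist {'fov_y': 60.36938900919487, 'cx': 321.58944233365884, 'cy': 199.25876384487034, 'tool_from_camera': array([[-5.49687768e-04,  9.59580204e-01,  2.81434769e-01,
         7.13260307e-02],
       [ 9.99999774e-01,  4.18807829e-04,  5.25194321e-04,
        -1.07331495e-03],
       [ 3.86098989e-04,  2.81434994e-01, -9.59580218e-01,
        -1.59600570e-01],
       [ 0.00000000e+00,  0.00000000e+00,  0.00000000e+00,
         1.00000000e+00]])}
```

View pics/top0.png

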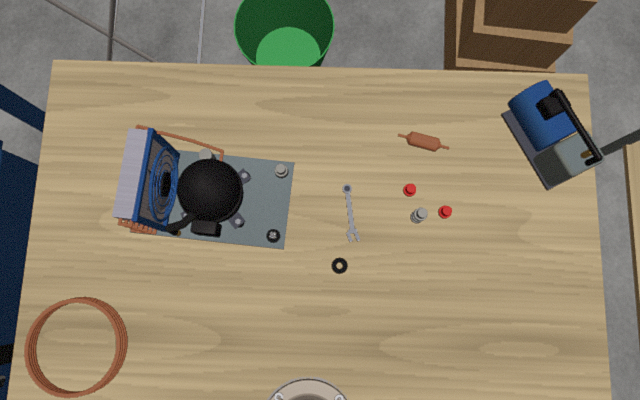

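View pics/side0.png

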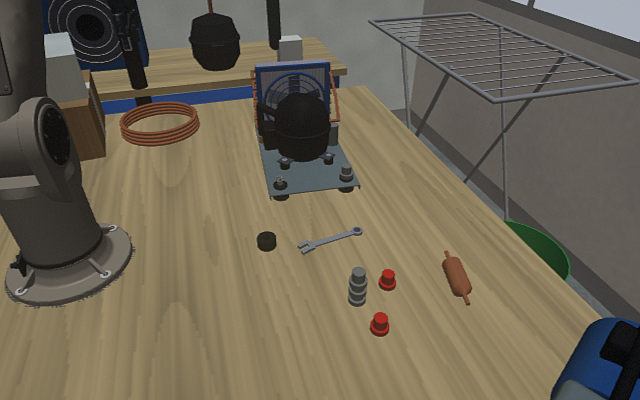

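The top view shows the unit at left (bare mount at about (273,236), capped mount at (281,171)), the pile at (419,215) with red decoys beside it, the spanner at (350,213) and the grommet at (340,266). The arm isn't visible where its TCP should be, so I'll check the geometry with depth.

```bash
cat > h.py <<'E'
import numpy as np,cv2
from scipy.spatial.transform import Rotation as R
from bench import r,eyes
def pose(c,o=None):
    if "origin" in c: return R.from_rotvec(c["attitude"]).as_matrix(),np.array(c["origin"])
    Rt=R.from_rotvec(o["orientation"]).as_matrix();T=c["tool_from_camera"]
    return Rt@T[:3,:3],Rt@T[:3,3]+o["tcp_pos"]
def f(c): return 200/np.tan(np.radians(c["fov_y"])/2)
def rays(c,u,v):
    u,v=np.asarray(u,float),np.asarray(v,float)
    return np.stack([(u-c["cx"])/f(c),-(v-c["cy"])/f(c),-np.ones_like(u)],-1)
def pts(c,u,v,d,o=None):
    Rm,t=pose(c,o);return (rays(c,u,v)*np.asarray(d)[...,None])@Rm.T+t
def onz(c,u,v,z,o=None):
    Rm,t=pose(c,o);w=rays(c,u,v)@Rm.T;return t+w*((z-t[2])/w[...,2])[...,None]
def proj(c,p,o=None):
    Rm,t=pose(c,o);q=(np.atleast_2d(p)-t)@Rm
    return np.stack([c["cx"]+f(c)*q[:,0]/-q[:,2],c["cy"]-f(c)*q[:,1]/-q[:,2]],-1)
E
python3 - <<'E'
from h import *
o=r.get_obs()
for n,px in(("top",[(419,212),(425,219),(400,300),(273,236),(281,171),(340,258),(310,390),(210,190),(75,305),(280,230)]),("side",[(358,270),(300,350),(280,183),(346,170),(300,110),(60,250),(266,236),(130,50)])):
    c=eyes.calibration(n);d=np.load(f"pics/{n}0.npy")
    print(n,c.keys(),proj(c,o["tcp_pos"]).round())
    for u,v in px: print((u,v),pts(c,u,v,d[v,u]).round(4),d[v,u].round(3))
E
```

```text
top dict_keys(['fov_y', 'cx', 'cy', 'origin', 'attitude']) [[ -8. 371.]]
(419, 212) [ 0.5315 -0.2598  0.0777] 1.186
(425, 219) [ 5.256e-01 -2.916e-01 -3.000e-04] 1.262
(400, 300) [ 3.141e-01 -2.255e-01  2.000e-04] 1.225
(273, 236) [0.4626 0.1012 0.0632] 1.191
(281, 171) [0.6275 0.0877 0.0711] 1.212
(340, 258) [ 0.4152 -0.0685  0.0243] 1.22
(310, 390) [ 0.0913 -0.0023  0.0139] 1.174
(210, 190) [0.5501 0.2361 0.1902] 1.083
(75, 305) [ 0.2767  0.607  -0.0009] 1.226
(280, 230) [0.4821 0.0874 0.0275] 1.23
side dict_keys(['fov_y', 'cx', 'cy', 'origin', 'attitude']) [[136.  56.]]
(358, 270) [ 0.5313 -0.2645  0.0774] 0.768
(300, 350) [ 0.4007 -0.3424  0.0009] 0.722
(280, 183) [0.4665 0.0992 0.0435] 1.051
(346, 170) [0.6312 0.0778 0.0644] 1.062
(300, 110) [0.5492 0.2054 0.1803] 1.071
(60, 250) [ 0.015  -0.0634  0.0866] 0.792
(266, 236) [ 0.3992 -0.0571  0.0182] 0.93
(130, 50) [0.1434 0.6093 0.2449] 1.244
```

View pics/wrist0.png

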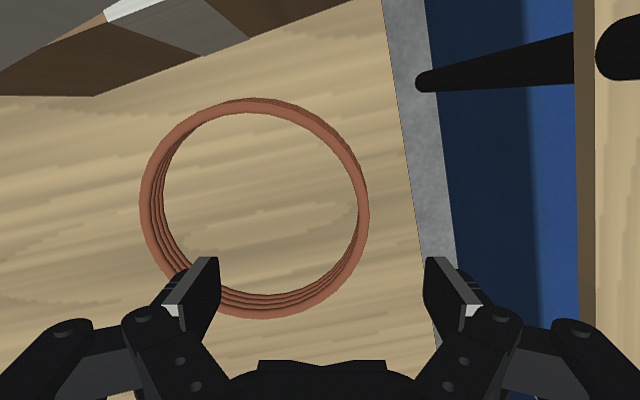

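The TCP projects off the top picture, and wrist/side agree; plane heights (0.0777, 0.071, 0.0275) match the given sizes. Now finer centres.

Run:
```python
from h import *
vv,uu=np.mgrid[0:400,0:640]
P={}
for n in("top","side"):
    c=eyes.calibration(n);P[n]=pts(c,uu,vv,np.load(f"pics/{n}0.npy")).reshape(-1,3)
def sel(n,ctr,rad,z0,z1):
    p=P[n];m=(np.hypot(*(p[:,:2]-ctr).T)<rad)&(p[:,2]>z0)&(p[:,2]<z1);return p[m]
for nm,ctr,z0,z1 in(("pile",(.531,-.262),.074,.083),("bare-stud",(.463,.1),.042,.07),("cushion",(.463,.1),.034,.041),("capped",(.628,.085),.066,.075),("grommet",(.41,-.065),.018,.03)):
    for n in P:
        q=sel(n,ctr,.035,z0,z1)
        if len(q): print(nm,n,len(q),q.mean(0).round(4),((q.min(0)+q.max(0))/2).round(4),np.ptp(q,0).round(4))
# plate corners & reds
c=eyes.calibration("top");p,d=eyes.grab_frame("top")
print("plate corners",onz(c,[295,284],[162,249],.027).round(4))
print("reds",onz(c,[410,445,424,347],[188,211,141,210],.02).round(3))
o=r.get_obs();print(R.from_rotvec(o["orientation"]).as_matrix().round(4),o["clock"])
im=cv2.imread("pics/top0.png");a=cv2.resize(im[205:265,235:315],None,fx=5,fy=5,interpolation=2);b=cv2.resize(im[175:235,385:465],None,fx=5,fy=5,interpolation=2)
s=cv2.imread("pics/side0.png");e=cv2.resize(s[150:210,240:320],None,fx=5,fy=5,interpolation=2);g=cv2.resize(s[255:315,330:410],None,fx=5,fy=5,interpolation=2)
cv2.imwrite("pics/crop.png",np.vstack([np.hstack([a,b]),np.hstack([e,g])]))
```

```text
pile top 82 [ 0.5303 -0.2668  0.0779] [ 0.5308 -0.2673  0.0784] [0.0232 0.0252 0.0086]
pile side 123 [ 0.5301 -0.269   0.0776] [ 0.5302 -0.2681  0.0776] [0.0239 0.0243 0.0072]
bare-stud top 41 [0.4665 0.1042 0.0562] [0.4692 0.1046 0.0534] [0.0216 0.0167 0.0224]
bare-stud side 51 [0.4656 0.101  0.0527] [0.4665 0.1032 0.0521] [0.0152 0.0165 0.0199]
cushion top 101 [0.465  0.1047 0.0382] [0.4693 0.1104 0.0375] [0.0391 0.0444 0.0068]
cushion side 79 [0.4648 0.099  0.0375] [0.4658 0.1024 0.0373] [0.0331 0.0323 0.0058]
capped top 72 [0.6343 0.0906 0.0707] [0.6343 0.0907 0.0706] [0.0225 0.021  0.0086]
capped side 50 [0.6344 0.0889 0.0692] [0.634  0.0888 0.0692] [0.0222 0.0252 0.0062]
grommet top 181 [ 0.3965 -0.0662  0.0245] [ 0.3963 -0.0664  0.0239] [0.0384 0.041  0.0111]
grommet side 208 [ 0.3968 -0.0695  0.023 ] [ 0.3971 -0.0666  0.0224] [0.0402 0.0413 0.0085]
plate corners [[0.6635 0.0558 0.027 ]
 [0.4337 0.0751 0.027 ]]
reds [[ 0.604 -0.249  0.02 ]
 [ 0.545 -0.339  0.02 ]
 [ 0.733 -0.286  0.02 ]
 [ 0.54  -0.084  0.02 ]]
[[-9.753e-01  2.210e-01 -2.000e-04]
 [ 2.210e-01  9.753e-01 -1.100e-03]
 [-1.000e-04 -1.100e-03 -1.000e+00]] 0.2
```

View pics/crop.png

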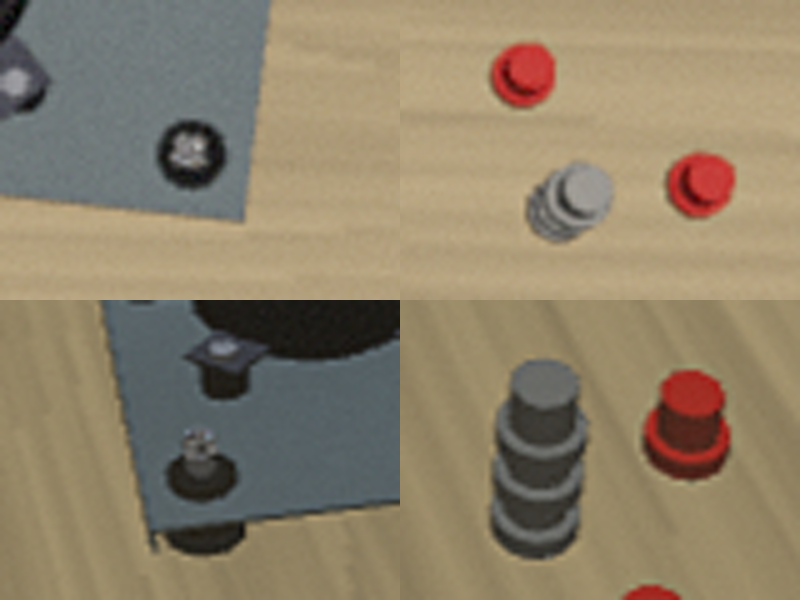

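Bare mount ≈ (0.465, 0.103), capped ≈ (0.634, 0.090): 169.5 mm apart as required. Pile top ≈ (0.530, −0.268, 0.078). The crops show the bare stud at upper left and lower left and the grey three-cap pile at right. Next I raise the arm and swing it.

Request:
arm_command:
  plan: "0 0 -0.0535 0; 0 0 -0.0535 0; -0.0236 -0.0353 0 0; -0.0236 -0.0353 0 0; -0.0236 -0.0353 0 0; -0.0236 -0.0353 0 0; -0.0236 -0.0353 0 0; -0.0236 -0.0353 0 0"
  hand: -1

```text
clock: 1.2
tcp_pos: [0.2409, 0.419, 0.321]
orientation: [-0.349, -3.122, 0.0]
contact_force: [0.7, -0.2, -0.7]
grip_width: 0.0853
gripper_force: 0.0
```

```bash
python3 -c "
from h import *
o=r.get_obs();print(o['joints'].round(3),o['tcp_pos'],o['orientation'])"
```

```text
[-1.27   0.061  0.097  1.862 -0.006  1.219  0.177] [0.2408591  0.41895073 0.32102699] [-3.49466189e-01 -3.12206907e+00  3.98953357e-05]
```

Request:
arm_command:
  plan: "-0.0286 -0.0228 0 0; -0.0286 -0.0228 0 0; -0.0286 -0.0228 0 0; -0.0286 -0.0228 0 0; -0.0286 -0.0228 0 0; -0.0286 -0.0228 0 0; -0.0286 -0.0228 0 0; -0.0223 -0.0249 0 0; -0.0223 -0.0249 0 0; -0.0223 -0.0249 0 0; -0.0223 -0.0249 0 0; 0 0 0.0375 0; 0 0 0.0375 0; 0 0 0.0375 0; 0 0 0.0375 0; 0 0 0 0; 0 0 0 0; 0 0 0 0"

```text
clock: 3.45
tcp_pos: [0.4665, 0.1041, 0.1727]
orientation: [0.349, 3.12, 0.003]
contact_force: [0.0, 0.2, 1.2]
grip_width: 0.0853
gripper_force: 0.0
```

Run:
```python
from h import *
o=r.get_obs();p,d=eyes.grab_frame("wrist");c=eyes.calibration("wrist")
print(o['joints'].round(3),o['tcp_pos'],o['orientation'])
vv,uu=np.mgrid[0:400,0:640];P=pts(c,uu,vv,d,o)
print(proj(c,[[.465,.103,.038],[.465,.103,.062]],o))
for z0,z1 in((.058,.066),(.048,.053),(.034,.041),(.0255,.0285)):
    m=(np.hypot(P[...,0]-.465,P[...,1]-.103)<.03)&(P[...,2]>z0)&(P[...,2]<z1);q=P[m]
    if len(q):print(z0,len(q),q.mean(0).round(4),((q.min(0)+q.max(0))/2).round(4),np.ptp(q,0).round(4))
cv2.imwrite("pics/w1.png",p[:,:,::-1]);np.save("pics/w1.npy",d);np.save("pics/w1o.npy",np.r_[o["tcp_pos"],o["orientation"]])
```

```text
[-0.79   0.212  0.507  2.086 -0.135  0.872  1.142] [0.46655    0.10414467 0.17268776] [3.49038735e-01 3.11970865e+00 2.85446943e-03]
[[321.00617795 181.18976142]
 [321.00805727 188.08571044]]
0.058 154 [0.4668 0.102  0.0596] [0.467  0.1023 0.0604] [0.0124 0.013  0.0047]
0.048 64 [0.4648 0.1023 0.0508] [0.4664 0.1023 0.0507] [0.0153 0.016  0.0046]
0.034 914 [0.4652 0.1025 0.0379] [0.4669 0.1022 0.0375] [0.0351 0.0354 0.0068]
0.0255 1948 [0.4621 0.1041 0.0269] [0.4657 0.103  0.027 ] [0.0584 0.0598 0.003 ]
```

View pics/w1.png

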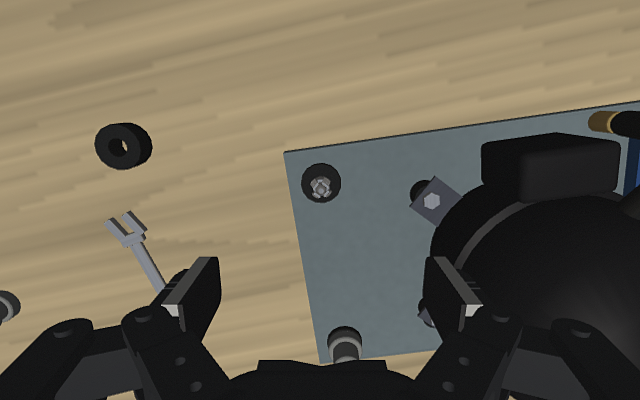

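The wrist view shows the stud at about (321,186), the grommet at (123,146) and the spanner jaw at (125,228). It puts the stud at (0.467, 0.102), consistent with the other cameras. On to the pile.

Request:
arm_command:
  plan: "-0.0145 -0.0349 0 0; -0.0145 -0.0349 0 0; -0.0145 -0.0349 0 0; -0.0145 -0.0349 0 0; -0.0145 -0.0349 0 0; -0.0145 -0.0349 0 0; -0.0145 -0.0349 0 0; -0.0145 -0.0349 0 0; -0.0145 -0.0349 0 0; -0.0145 -0.0349 0 0; 0 0 0 0; 0 0 0 0; 0 0 0 0; 0 0 0 0"
  hand: -0.1

```text
clock: 5.25
tcp_pos: [0.53, -0.2675, 0.1712]
orientation: [0.347, 3.122, 0.001]
contact_force: [0.9, -0.2, -0.8]
grip_width: 0.0469
gripper_force: 0.0
```

Run:
```python
from h import *
o=r.get_obs();p,d=eyes.grab_frame("wrist");c=eyes.calibration("wrist")
print(o['joints'].round(3),o['tcp_pos'],o['orientation'],o['grip_width'])
vv,uu=np.mgrid[0:400,0:640];P=pts(c,uu,vv,d,o)
print(proj(c,[[.531,-.268,.078]],o))
for z0,z1 in((.074,.082),(.053,.0585),(.031,.035)):
    m=(np.hypot(P[...,0]-.531,P[...,1]+.268)<.03)&(P[...,2]>z0)&(P[...,2]<z1);q=P[m]
    if len(q):print(z0,len(q),q.mean(0).round(4),((q.min(0)+q.max(0))/2).round(4),np.ptp(q,0).round(4))
cv2.imwrite("pics/w2.png",p[:,:,::-1]);np.save("pics/w2.npy",d)
```

```text
[-0.1    0.441  0.613  1.831 -0.304  0.965  1.993] [ 0.52996922 -0.26747485  0.17119474] [3.46637090e-01 3.12228224e+00 9.95266926e-04] 0.04693382817031813
[[322.72087786 197.12531799]]
0.074 809 [ 0.5308 -0.2698  0.0777] [ 0.5312 -0.27    0.0769] [0.0247 0.0247 0.0058]
0.053 417 [ 0.5241 -0.2683  0.0566] [ 0.5294 -0.2699  0.0558] [0.0303 0.0335 0.0055]
0.031 112 [ 0.5184 -0.2674  0.0333] [ 0.523  -0.2691  0.033 ] [0.0172 0.032  0.0038]
```

View pics/w2.png

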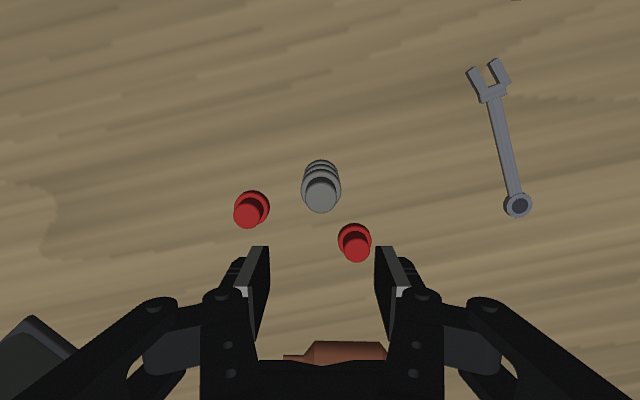

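The cap top is at about (320,195), centred between the pads to about 2 mm. I'll descend until the tips are just above the skirt, then close.

Request:
arm_command:
  plan: "-0.001 -0.001 0.03 0; 0 0 0.03 0; 0 0 0.022 0; 0 0 0.0155 0; 0 0 0 0; 0 0 0 0; 0 0 0 0"

```text
clock: 6.18
tcp_pos: [0.5311, -0.2702, 0.0746]
orientation: [0.349, 3.12, -0.0]
contact_force: [-0.3, 0.7, -0.6]
grip_width: 0.0468
gripper_force: 0.0
```

Request:
arm_command:
  plan: "0 0 0 0; 0 0 0 0; 0 0 0 0; 0 0 0 0; 0 0 0 0; 0 0 0 0"
  hand: 1
  grip_force: 60

```text
clock: 6.92
tcp_pos: [0.5304, -0.2699, 0.0735]
orientation: [-0.349, -3.122, -0.0]
contact_force: [-0.3, 0.2, -0.4]
grip_width: 0.0001
gripper_force: 0.0
```

The fingers shut on nothing, so I need to look.

Run:
```python
from h import *
o=r.get_obs();p,d=eyes.grab_frame("wrist");s,ds=eyes.grab_frame("side")
print(o['tcp_pos'],o['contact_force'])
s2=cv2.resize(s[200:340,280:440],(480,420),interpolation=2)
cv2.imwrite("pics/w3.png",np.hstack([cv2.resize(p,(320,200)),cv2.resize(s,(320,200))])[:,:,::-1])
im=np.zeros((600,800,3),np.uint8);im[:420,:480]=s2;im[:200,480:800]=cv2.resize(p,(320,200));im[200:400,480:800]=cv2.resize(s,(320,200))
cv2.imwrite("pics/v3.png",im[:,:,::-1])
```

```text
[ 0.53044252 -0.26987817  0.07354347] [-0.25124112  0.23927558 -0.44631154]
```

View pics/v3.png

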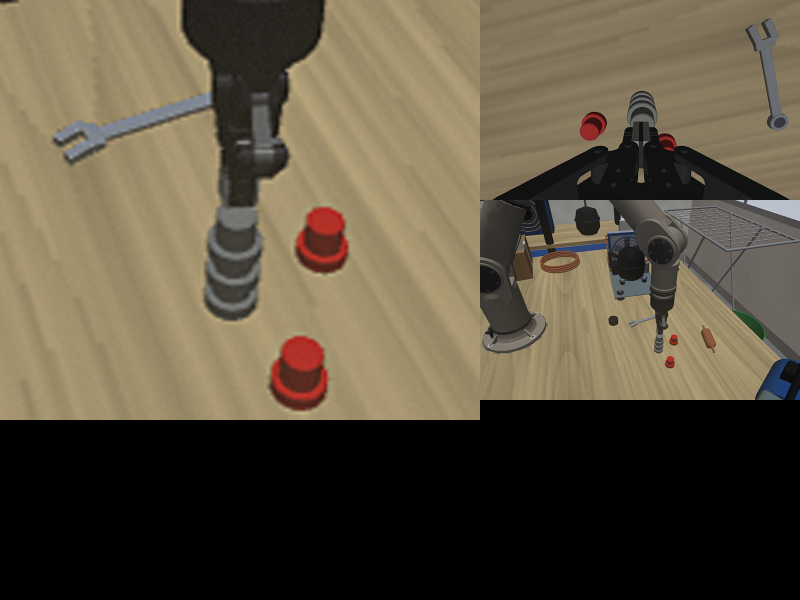

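Run:
```python
from h import *
o=r.get_obs()
vv,uu=np.mgrid[0:400,0:640]
for n in("side","wrist","top"):
    p,d=eyes.grab_frame(n);c=eyes.calibration(n);P=pts(c,uu,vv,d,o)
    near=(np.hypot(P[...,0]-.531,P[...,1]+.268)<.05)&(P[...,2]>.05)&(P[...,2]<.14)&(d>0)
    for z in np.arange(.05,.14,.005):
        m=near&(P[...,2]>=z)&(P[...,2]<z+.005)
        if m.sum()>5:
            q=P[m];print(n,round(z,3),m.sum(),q.min(0)[:2].round(3),q.max(0)[:2].round(3),p[m].mean(0).round())
    if n=="wrist":
        cv2.imwrite("pics/w4.png",cv2.resize(p[180:400,220:420],(800,600)[0:1]+(880-280,),interpolation=2)[:,:,::-1])
```

```text
side 0.05 36 [ 0.514 -0.285] [ 0.543 -0.267] [68. 66. 59.]
side 0.055 88 [ 0.513 -0.286] [ 0.547 -0.256] [98. 98. 94.]
side 0.06 28 [ 0.518 -0.28 ] [ 0.539 -0.263] [67. 65. 60.]
side 0.065 24 [ 0.519 -0.28 ] [ 0.539 -0.267] [64. 62. 56.]
side 0.07 28 [ 0.518 -0.28 ] [ 0.542 -0.267] [65. 62. 56.]
side 0.075 96 [ 0.519 -0.28 ] [ 0.543 -0.259] [107. 108. 104.]
side 0.09 9 [ 0.52  -0.278] [ 0.539 -0.258] [95. 93. 86.]
side 0.095 14 [ 0.518 -0.282] [ 0.538 -0.271] [75. 72. 63.]
side 0.1 29 [ 0.518 -0.283] [ 0.539 -0.269] [58. 55. 48.]
side 0.105 25 [ 0.518 -0.284] [ 0.538 -0.267] [55. 52. 45.]
side 0.11 27 [ 0.519 -0.286] [ 0.538 -0.265] [57. 53. 46.]
side 0.115 22 [ 0.518 -0.284] [ 0.539 -0.264] [59. 55. 47.]
side 0.12 7 [ 0.518 -0.283] [ 0.529 -0.264] [58. 53. 46.]
side 0.135 17 [ 0.514 -0.3  ] [ 0.532 -0.264] [61. 55. 43.]
wrist 0.05 142 [ 0.514 -0.285] [ 0.53  -0.253] [40. 40. 39.]
wrist 0.055 924 [ 0.514 -0.287] [ 0.542 -0.253] [92. 92. 89.]
wrist 0.06 132 [ 0.519 -0.281] [ 0.531 -0.257] [38. 38. 37.]
wrist 0.065 132 [ 0.519 -0.281] [ 0.53  -0.258] [38. 39. 38.]
wrist 0.07 162 [ 0.519 -0.281] [ 0.531 -0.257] [38. 38. 37.]
wrist 0.075 846 [ 0.519 -0.282] [ 0.536 -0.258] [93. 94. 91.]
wrist 0.09 6 [ 0.519 -0.272] [ 0.521 -0.263] [34. 34. 33.]
wrist 0.095 224 [ 0.518 -0.282] [ 0.527 -0.257] [36. 36. 35.]
wrist 0.1 323 [ 0.518 -0.283] [ 0.527 -0.256] [29. 29. 29.]
wrist 0.105 365 [ 0.518 -0.283] [ 0.527 -0.256] [33. 33. 32.]
wrist 0.11 399 [ 0.518 -0.283] [ 0.527 -0.256] [33. 33. 33.]
wrist 0.115 460 [ 0.518 -0.283] [ 0.527 -0.256] [30. 30. 29.]
wrist 0.12 316 [ 0.518 -0.283] [ 0.527 -0.256] [37. 38. 37.]
wrist 0.125 811 [ 0.517 -0.278] [ 0.542 -0.259] [51. 51. 50.]
wrist 0.13 526 [ 0.515 -0.291] [ 0.529 -0.244] [17. 18. 18.]
wrist 0.135 1875 [ 0.511 -0.305] [ 0.543 -0.237] [20. 20. 21.]
```

View pics/w4.png

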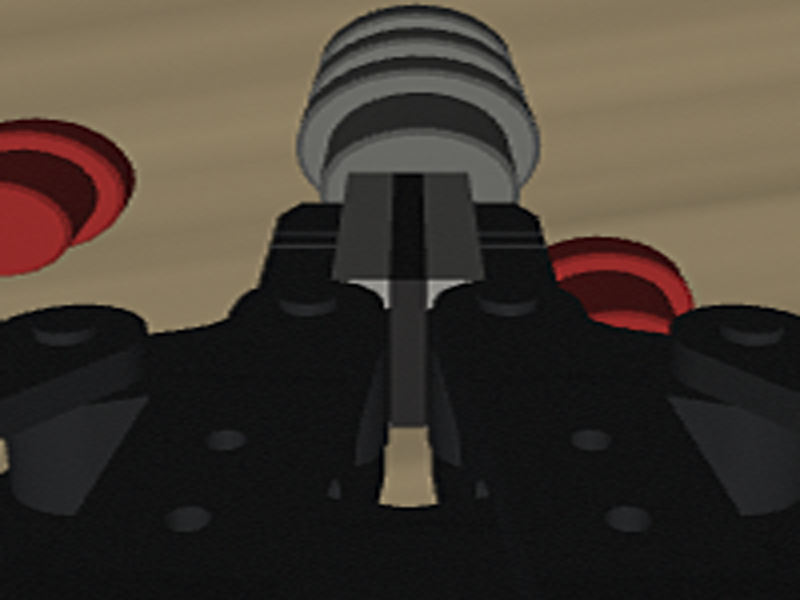

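Measured from two independent cameras, the shut fingertips stand at z≈0.092 with the TCP reading 0.0735. That puts the tips about 19 mm *behind* the reported TCP, not 14 mm ahead as the text says. The cap is untouched, and I'll trust the measurement: reopen, lower in part and recheck the tips.

Request:
arm_command:
  plan: "0 0 0 0; 0 0 0 0; 0 0 0 0; 0 0 0 0; 0 0 0.0125 0; 0 0 0.0125 0; 0 0 0 0; 0 0 0 0"
  hand: -0.1

```text
clock: 8.18
tcp_pos: [0.5303, -0.27, 0.0484]
orientation: [-0.349, -3.122, 0.0]
contact_force: [-0.5, 0.4, -0.3]
grip_width: 0.047
gripper_force: 0.0
```

```bash
cat > tips.py <<'E'
from h import *
o=r.get_obs();print(o["tcp_pos"],o["contact_force"].round(2),o["grip_width"])
vv,uu=np.mgrid[0:400,0:640]
Rt=R.from_rotvec(o["orientation"]).as_matrix()
for n in("side","wrist"):
    p,d=eyes.grab_frame(n);c=eyes.calibration(n);T=(pts(c,uu,vv,d,o)-o["tcp_pos"])@Rt
    for lo in np.arange(-.08,.03,.005):
        m=(T[...,2]>=lo)&(T[...,2]<lo+.005)&(abs(T[...,0])<.03)&(abs(T[...,1])<.06)&(d>0)
        if m.sum()>4:
            q=T[m];print(n,round(lo,3),m.sum(),q.min(0)[:2].round(3),q.max(0)[:2].round(3),p[m].mean(0).round())
E
python3 tips.py
```

```text
[ 0.53034433 -0.27000788  0.04838979] [-0.51  0.35 -0.27] 0.0469637274167856
side -0.08 39 [-0.011 -0.056] [ 0.013 -0.027] [52. 48. 42.]
side -0.075 49 [-0.01  -0.055] [0.014 0.053] [51. 47. 40.]
side -0.07 24 [-0.003 -0.054] [0.015 0.034] [54. 51. 44.]
side -0.065 6 [ 0.013 -0.034] [0.013 0.032] [80. 74. 61.]
side -0.055 7 [ 0.    -0.028] [0.012 0.026] [72. 67. 54.]
side -0.05 22 [-0.009 -0.038] [0.011 0.027] [53. 49. 41.]
side -0.045 22 [-0.01  -0.037] [0.011 0.026] [55. 50. 43.]
side -0.04 26 [-0.01  -0.037] [0.011 0.025] [53. 49. 42.]
side -0.035 45 [-0.01  -0.037] [0.012 0.033] [71. 67. 59.]
side -0.03 42 [-0.009 -0.036] [0.012 0.029] [71. 68. 61.]
side -0.025 16 [-0.009 -0.029] [0.012 0.03 ] [66. 63. 56.]
side -0.02 10 [ 0.004 -0.027] [0.013 0.026] [75. 71. 61.]
side -0.015 12 [ 0.01 -0.01] [0.016 0.007] [92. 91. 87.]
side -0.01 25 [ 0.009 -0.011] [0.017 0.015] [98. 97. 91.]
side -0.005 19 [-0.006 -0.015] [ 0.016 -0.001] [68. 65. 58.]
side 0.0 13 [-0.008 -0.013] [ 0.016 -0.002] [69. 66. 60.]
side 0.005 12 [-0.005 -0.01 ] [ 0.012 -0.001] [64. 62. 56.]
side 0.01 58 [-0.028 -0.058
[... 775 characters left out ...]
.012 -0.038] [0.011 0.036] [43. 43. 42.]
wrist -0.03 2836 [-0.014 -0.037] [0.012 0.036] [86. 86. 83.]
wrist -0.025 443 [-0.011 -0.031] [0.012 0.029] [30. 30. 30.]
wrist -0.02 225 [-0.003 -0.025] [0.012 0.022] [40. 40. 39.]
wrist -0.015 191 [ 0.002 -0.012] [0.012 0.012] [38. 39. 38.]
wrist -0.01 1231 [-0.01  -0.017] [0.017 0.017] [92. 92. 89.]
wrist -0.005 199 [ 0.004 -0.016] [0.016 0.017] [37. 37. 36.]
wrist 0.0 83 [ 0.005 -0.015] [0.017 0.016] [38. 38. 37.]
wrist 0.01 225 [ 0.003 -0.016] [0.016 0.016] [100. 101.  97.]
wrist 0.015 418 [-0.03 -0.06] [0.017 0.017] [82. 70. 68.]
wrist 0.02 164 [-0.026 -0.06 ] [0.017 0.016] [40. 32. 32.]
wrist 0.025 52 [-0.026 -0.06 ] [0.016 0.016] [55. 29. 28.]
```

The tips are now at tool z ≈ −0.021 (height 0.070), the cap is centred between the pads, and the crown spans 0.057–0.078. Lower 10.5 mm more and grip.

Request:
arm_command:
  plan: "0 0 0.0055 0; 0 0 0.005 0; 0 0 0 0; 0 0 0 0"

```text
clock: 8.78
tcp_pos: [0.5304, -0.2699, 0.038]
orientation: [-0.349, -3.122, -0.0]
contact_force: [0.2, -0.5, -0.7]
grip_width: 0.0472
gripper_force: 0.0
```

Request:
arm_command:
  plan: "0 0 0 0; 0 0 0 0; 0 0 0 0; 0 0 0 0; 0 0 0 0; 0 0 0 0"
  hand: 1
  grip_force: 60

```text
clock: 9.52
tcp_pos: [0.532, -0.2707, 0.0398]
orientation: [0.349, 3.119, -0.001]
contact_force: [-0.3, 0.9, 10.7]
grip_width: 0.0234
gripper_force: 68.2
```

Gripped at 23 mm opening; the tips bear on the skirt shoulder with about 11 N, which is harmless. Lift.

Request:
arm_command:
  plan: "0 0 -0.004 0; 0 0 -0.008 0; 0 0 -0.012 0; 0 0 -0.016 0; 0 0 -0.02 0; 0 0 -0.025 0; 0 0 -0.025 0; 0 0 0 0; 0 0 0 0; 0 0 0 0"

```text
clock: 10.78
tcp_pos: [0.5299, -0.2695, 0.1472]
orientation: [-0.349, -3.12, -0.001]
contact_force: [-0.5, -0.2, -0.2]
grip_width: 0.0232
gripper_force: 68.9
```

```bash
python3 tips.py | sed -n '1p;/wrist/p'
python3 - <<'E'
from h import *
p,d=eyes.grab_frame("wrist");s,_=eyes.grab_frame("side")
im=np.zeros((400,800,3),np.uint8);im[:,:400]=p[:,120:520];im[:,400:]=cv2.resize(s[160:320,270:430],(400,400),interpolation=2)
cv2.imwrite("pics/v5.png",im[:,:,::-1])
E
```

```text
[ 0.52985562 -0.26947035  0.14723197] [-0.45 -0.21 -0.22] 0.023154903444176186
wrist -0.08 3063 [-0.013 -0.051] [0.013 0.049] [19. 20. 20.]
wrist -0.075 6207 [-0.013 -0.049] [0.014 0.047] [27. 28. 29.]
wrist -0.07 2025 [-0.012 -0.046] [0.014 0.044] [18. 18. 18.]
wrist -0.065 1492 [-0.009 -0.044] [0.014 0.042] [18. 19. 19.]
wrist -0.06 551 [-0.01  -0.034] [0.013 0.032] [27. 27. 27.]
wrist -0.055 917 [-0.012 -0.02 ] [0.012 0.017] [51. 50. 49.]
wrist -0.05 515 [-0.011 -0.026] [0.012 0.024] [29. 29. 28.]
wrist -0.045 534 [-0.011 -0.026] [0.012 0.024] [27. 27. 27.]
wrist -0.04 3200 [-0.013 -0.027] [0.013 0.024] [87. 87. 84.]
wrist -0.035 677 [-0.012 -0.027] [0.013 0.024] [35. 35. 34.]
wrist -0.03 580 [ 0.004 -0.026] [0.013 0.024] [34. 34. 34.]
wrist -0.025 379 [ 0.004 -0.025] [0.013 0.022] [37. 37. 36.]
wrist -0.02 855 [ 0.004 -0.016] [0.017 0.014] [84. 85. 82.]
wrist -0.015 256 [ 0.006 -0.017] [0.017 0.014] [38. 39. 38.]
wrist -0.01 148 [ 0.006 -0.017] [0.017 0.015] [38. 38. 37.]
```

View pics/v5.png

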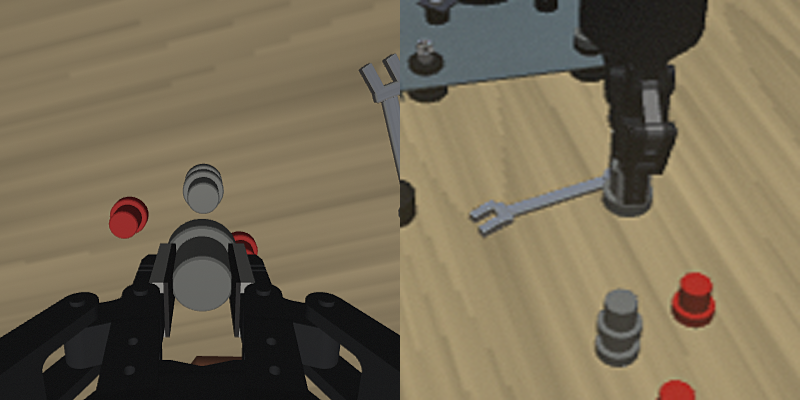

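The cap is upright in the grip and the other two stand nested (wrist crop (203,188), side crop (618,325)). Next, the exact offset of the held cap from the tool, using the same camera as the stud measurement.

Run:
```python
from h import *
vv,uu=np.mgrid[0:400,0:640]
o=r.get_obs();c=eyes.calibration("wrist");Rt=R.from_rotvec(o["orientation"]).as_matrix()
caps=[]
for k in range(3):
    p,d=eyes.grab_frame("wrist");T=(pts(c,uu,vv,d,o)-o["tcp_pos"])@Rt
    m=(T[...,2]>-.0405)&(T[...,2]<-.0355)&(np.hypot(T[...,0],T[...,1])<.02)&(p.min(2)>60)
    m=cv2.morphologyEx(m.astype(np.uint8),cv2.MORPH_OPEN,np.ones((5,5)))>0
    q=T[m];(x,y),rad=cv2.minEnclosingCircle(q[:,:2].astype(np.float32));caps.append([x,y,np.median(q[:,2]),rad])
print(np.round(caps,4),q.mean(0).round(4),np.ptp(q,0).round(4))
cap=np.mean(caps,0)[:2]
w=np.load("pics/w1o.npy");d=np.load("pics/w1.npy");o1=dict(tcp_pos=w[:3],orientation=w[3:]);P=pts(c,uu,vv,d,o1)
for z0,z1 in((.058,.066),(.034,.041)):
    m=(np.hypot(P[...,0]-.466,P[...,1]-.1025)<.024)&(P[...,2]>z0)&(P[...,2]<z1);q=P[m][:,:2].astype(np.float32);print(cv2.minEnclosingCircle(q),len(q))
```

```text
[[-0.     -0.0012 -0.0379  0.0127]
 [ 0.0001 -0.0012 -0.0379  0.0129]
 [ 0.     -0.0013 -0.0379  0.0128]] [ 0.0006 -0.0013 -0.0379] [0.0247 0.023  0.004 ]
((0.4667176604270935, 0.10176494717597961), 0.006968208588659763) 154
((0.4669650197029114, 0.10227014124393463), 0.01804659515619278) 914
```

Request:
arm_command:
  plan: "0.0072 0.0175 0 0; 0.01436 0.035 0 0; 0.01436 0.035 0 0; 0.01436 0.035 0 0; 0.01436 0.035 0 0; 0.01436 0.035 0 0; 0.01436 0.035 0 0; 0.01436 0.035 0 0; 0.01436 0.035 0 0; 0.01436 0.035 0 0; 0.0072 0.0175 0 0; 0 0 0.03 0; 0 0 0.03 0; 0 0 0 0; 0 0 0 0; 0 0 0 0; 0 0 0 0"

```text
clock: 13.25
tcp_pos: [0.4682, 0.1035, 0.0889]
orientation: [0.349, 3.121, 0.002]
contact_force: [0.2, 0.8, 0.8]
grip_width: 0.0234
gripper_force: 68.9
```

Run:
```python
from h import *
vv,uu=np.mgrid[0:400,0:640]
o=r.get_obs();print(o["clock"],o["tcp_pos"],o["orientation"],R.from_rotvec(o["orientation"]).as_matrix().round(4)[:,2])
for n in("top","side"):
    c=eyes.calibration(n);p,d=eyes.grab_frame(n);P=pts(c,uu,vv,d)
    for z0,z1 in((.034,.041),(.045,.066),(.076,.08),(.08,.0935)):
        m=(np.hypot(P[...,0]-.466,P[...,1]-.102)<.022)&(P[...,2]>z0)&(P[...,2]<z1)
        if m.sum()>5: q=P[m];print(n,z0,len(q),q.min(0).round(4),q.max(0).round(4))
p,d=eyes.grab_frame("side");cv2.imwrite("pics/v6.png",cv2.resize(p[110:230,220:380],(800,600),interpolation=2)[:,:,::-1])
```

```text
13.25 [0.46824846 0.10347174 0.08890121] [3.49238950e-01 3.12082424e+00 1.64144659e-03] [ 1.4e-03  9.0e-04 -1.0e+00]
side 0.034 82 [0.4487 0.0858 0.0341] [0.4817 0.1198 0.0408]
side 0.045 45 [0.459  0.0947 0.0454] [0.4739 0.1104 0.062 ]
```

View pics/v6.png

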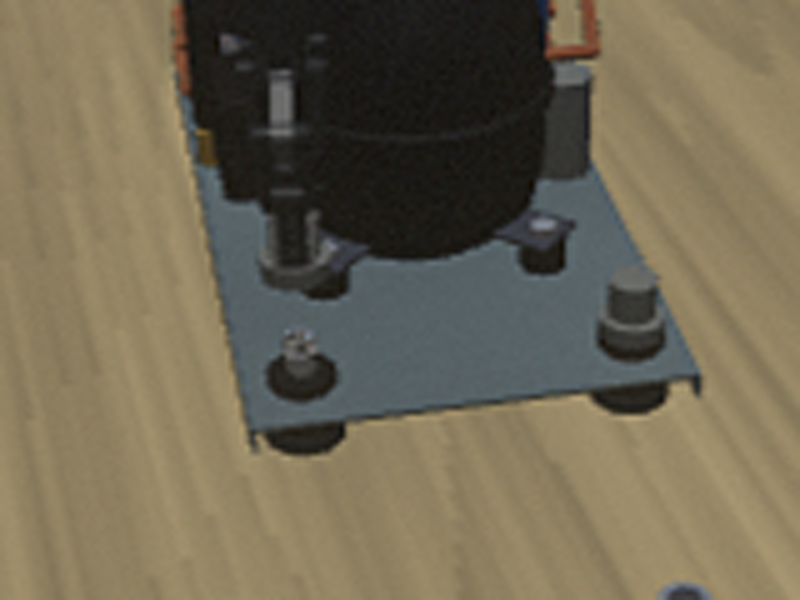

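Run:
```python
from h import *
o=r.get_obs();c=eyes.calibration("side");p,d=eyes.grab_frame("side")
v,u=np.mgrid[148:168,268:292];P=pts(c,u,v,d[148:168,268:292])
m=(P[...,1]<.13);q=P[m];print(o["tcp_pos"],len(q))
for z in np.arange(.07,.13,.004):
    k=q[(q[:,2]>=z)&(q[:,2]<z+.004)]
    if len(k)>2:print(z.round(3),len(k),k.min(0)[:2].round(4),k.max(0)[:2].round(4))
print(proj(c,[[.466,.102,.083],[.466,.102,.062],[.4682,.1035,.115]]))
```

```text
[0.46790869 0.10328526 0.08844377] 241
0.094 12 [0.4518 0.087 ] [0.4808 0.0958]
0.098 23 [0.45   0.0848] [0.4818 0.1   ]
0.102 26 [0.4508 0.0844] [0.4831 0.1118]
0.106 13 [0.4508 0.0831] [0.478  0.1059]
0.11 12 [0.453  0.0815] [0.4778 0.1034]
0.114 16 [0.4538 0.078 ] [0.4789 0.1038]
0.118 13 [0.4538 0.0788] [0.4781 0.0991]
0.122 15 [0.4527 0.0787] [0.4789 0.1017]
0.126 18 [0.4527 0.077 ] [0.4733 0.0917]
[[278.63791955 168.88787018]
 [279.12395349 176.15728931]
 [278.64629646 157.01954419]]
```

The rim is at z ≈ 0.094 (TCP + 5.9 mm), so cap and stud are coaxial to about 1 mm in both the side and wrist measures. I'll nudge −0.7 mm in x and lower to just above the tongues, raising the grip for the push.

Request:
arm_command:
  plan: "0.0007 0 0.015 0; 0 0 0.015 0; 0 0 0.01 0; 0 0 0.005 0; 0 0 0 0; 0 0 0 0; 0 0 0 0; 0 0 0 0"
  grip_force: 90

```text
clock: 14.45
tcp_pos: [0.4672, 0.1035, 0.0433]
orientation: [0.349, 3.122, 0.001]
contact_force: [-0.1, 0.1, -0.3]
grip_width: 0.0223
gripper_force: 94.6
```

Request:
arm_command:
  plan: "0 0 0.002 0; 0 0 0.002 0; 0 0 0.001 0; 0 0 0.001 0; 0 0 0 0; 0 0 0 0"

```text
clock: 15.2
tcp_pos: [0.4677, 0.1035, 0.0374]
orientation: [0.349, 3.121, 0.001]
contact_force: [0.3, 0.5, 5.5]
grip_width: 0.0227
gripper_force: 96.1
```

Request:
arm_command:
  plan: "0 0 0.001 0; 0 0 0.001 0; 0 0 0.001 0; 0 0 0.001 0; 0 0 0 0; 0 0 0 0"

```text
clock: 15.95
tcp_pos: [0.4666, 0.1033, 0.0329]
orientation: [-0.349, -3.121, 0.0]
contact_force: [0.3, 0.2, 0.4]
grip_width: 0.0225
gripper_force: 94.8
```

It clicked: the force rose to 5.5 N and fell to 0.4 N with the rim at about 0.0388. Now squeeze the cushion.

Request:
arm_command:
  plan: "0 0 0.001 0; 0 0 0.001 0; 0 0 0.001 0; 0 0 0.0005 0; 0 0 0 0; 0 0 0 0; 0 0 0 0; 0 0 0 0"

```text
clock: 16.95
tcp_pos: [0.467, 0.1034, 0.0299]
orientation: [-0.35, -3.122, -0.001]
contact_force: [-1.9, -0.4, 8.0]
grip_width: 0.0224
gripper_force: 96.8
```

8 N corresponds to 2 mm of squeeze, and the rim estimate (0.0358) agrees. One last numeric check, then hand in.

Run:
```python
from h import *
from bench import ticket
vv,uu=np.mgrid[0:400,0:640]
c=eyes.calibration("side");p,d=eyes.grab_frame("side");P=pts(c,uu,vv,d)
for ctr,z0,z1 in(((.467,.1025),.03,.05),((.531,-.268),.05,.06)):
    m=(np.hypot(P[...,0]-ctr[0],P[...,1]-ctr[1])<.024)&(P[...,2]>z0)&(P[...,2]<z1);q=P[m];print(len(q),q.min(0).round(4),q.max(0).round(4))
for _ in range(6): eyes.grab_frame("side")
o=r.get_obs();print(o["tcp_pos"],o["contact_force"],o["gripper_force"])
if o["contact_force"][2]>5.5 and o["gripper_force"]>20: print(ticket.hand_in())
```

```text
99 [0.4489 0.0853 0.0301] [0.4822 0.114  0.0498]
131 [ 0.5188 -0.2809  0.05  ] [ 0.5427 -0.2559  0.0572]
[0.46702051 0.10334726 0.02995553] [-2.68471425 -1.00861875  7.80199233] 96.80243823778937
the job is handed in; nothing more can be done
None
```

The job is handed in, with no verdict returned: the cap clicked onto the bare stud and is still gripped and pressed down at about 8 N (about 2 mm of cushion squeeze), and the other two caps still stand nested; one empty first grip left the pile in place, because the fingertips measured about 19 mm behind the reported TCP, not 14 mm ahead as the text says.

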